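# Stack a sealing tool squarely in its assembly nest

## Robot

A 6-joint arm with a two-finger parallel gripper is mounted at the origin on a cart in front of the work surface, level with it; the furniture and walls round the work are solid. World frame = base frame: x ahead of the robot, y to its left, z up, the work surface at z = 0. Lengths are in m, angles in rad, forces in N, time in s.
With the tool pointing down it reaches from about 0.3 to 0.75 m from the base axis. Payload 8.5 kg.
Tool frame: the origin (TCP) lies midway between the tips of the shut fingers; the grasp point (between the pads) lies 19 mm behind it; z points along the fingers, y is the line along which they close (so a half turn about z gives the same grasp; the last joint's range is limited). The gripper opens to 85 mm and grips with 20 to 120 N. Pads are 22 mm wide; open, the fingers measure 114 mm over their backs; the gripper's body (76 mm by 85 mm) begins 54 mm behind the grasp point. The pads swing forward as they close: fully open they stand 13 mm farther back than shut.
Start: joints at [-1.327, 0.381, 1.297, -0, 1.464, -0.215], TCP at [0.244, -0.493, 0.231] pointing down, gripper open.
Joint ranges: [-3.11, 3.11], [-0.89, 2.33], [0.22, 2.48], [-1.42, 4.56], [0.17, 2.85], [-2.88, 2.88]. Speed limits (rad/s): [2.39, 2.39, 3.14, 3.14, 3.14, 3.14].

## Interface

Orientations are given as a 3x3 rotation matrix whose columns are the frame's x, y, z axes.
In Python, from cell import * gives the robot as it stands.
- The arm moves only by the tool step_arm, never from a script. Its argument "plan" is a list of rows, each a list of 3 entries, a list of its own where there are three numbers: the shift along the tool's x, y, z in mm, then the turn, a rotation vector about the tool's x, y, z in rad, then the closure, from 0 (fully open) to 1 (shut). A call has 1 to 20 rows; each row is the pose to reach, as a shift and turn from the pose commanded when the call began, along the tool's axes at that moment; what a row does not reach only later rows make up. A row lasts 1/8 s, in which the tool goes at most 62.5 mm and 10.7 degrees, less where a joint would pass 70% of its speed; a pose out of reach is approached as far as the arm can. A call with a gripper value outside its range is refused whole. The fingers move at their own pace and stop on an object; the grip force is fixed at half the most. Time passes only in rows, so rows that repeat a pose let the fingers close. It gives the time, the measured TCP pose, the force, the opening and the grip force at its end, in the units of the state.
- read_state(): the state, without advancing time (a new reading comes with each control period).
- camera(name): name is "scene" or "top"; returns the picture (400x640x3 uint8, red, green, blue); there is no depth.
- camera_model(name): a dict with "fx", "fy", "cx", "cy" (pixels), "k1" (the pictures are not rectified: a ray, as slopes to the right and down, at radius r is drawn at 1 + k1 r^2 times it, then the intrinsics apply), "R" (3x3) and "t" (3): a world point X has camera coordinates R X + t. Camera axes: x right, y down, z forward; pixel columns grow to the right and rows downward; lengths in m; the calibration is good to about 2 mm. A picture is of the moment at which its call begins. camera_model takes no time and is no camera call.
- hand_in(): hands the job in; it is judged then, once.
Trained networks look in the newest picture that a camera, given by its name, has taken for a name from the list of things; names that differ only in an ending like _2 or _b are one class to them, and where a whole thing is asked for, a point or a joint stands for the part that bears it (a point fixed in the world has none). Each returns a list of dicts, best first, with "p" (0 to 1); they miss things now and then, are a little off and sometimes report something else, mostly with a low value. They report only what shows in the picture. A call takes as long as a camera call.
- find_in(camera, query): "position" ([x, y, z] in m, in world coordinates, good to about 4 mm: the middle of the surface that is visible of it).
- regions_of(camera, query): "pixels" (400x640 bool, what is visible of it).
The state is a dict: "clock": time; "joints": joint angles; "joint_vel": joint speeds; "joint_efforts": joint torques, N m; "eef_pos": TCP position; "eef_rot": TCP orientation; "force": force on the tool from outside, world axes, zero at the start; "moment": the same for the moment, N m; "grip_width": finger opening in m; "grasp_force": force on a finger pad.
Only numpy, scipy, OpenCV 4.12 (cv2) and the standard library are available. Lean on these libraries where they do the work, as an engineer would, in place of code of your own. Each camera call takes 0.05 s, during which the arm holds its last target. There are 200 camera calls.

## Task

Make up the tray sealer's tool in the assembly nest, the base plate with four corner guides: put the tray carrier (the thick block with the hollow, hollow upward) fully down in the nest, then the spacer frame flat on it, then the press plate on top with its grip rib upward. Let go of each part once it sits flat and square between the guides, before you fetch the next; set each one down, do not drop it into the nest. Leave the food cups and the carton alone, and let go of the finished stack.

Things in the scene. Friction and masses are not known exactly. Their poses are not given: they have to be found in the camera images.
- nest: Fixed nest: dark base plate 150 x 100 x 12 mm, four slippery L-shaped plastic corner guides round a 116 x 66 mm pocket. Origin: centre of underside; x along the long side, y the short, z up. Guides stand straight 58 mm above the base, then flare out as lips (7 mm each side), top 86 mm above the surface. They cover 18 mm at each end of the long sides, leaving 80 mm open for fingers.
- nest_floor (a point): Centre of the pocket's floor (the top of the nest's base plate, 12 mm above the surface); axes as the nest's. Seated, the carrier's origin lies here, the spacer's 36 mm and the press plate's 52 mm above it.
- carrier: Tray carrier: steel block 110 x 60 x 36 mm with a hollow 86 x 42 mm, 16 mm deep, in its top. Origin: centre of the underside; x along the 110 mm side, y along the 60 mm side, z up. Take it across the 60 mm width. Half a turn about z makes no difference.
- spacer: Spacer frame: flat steel frame 110 x 60 x 16 mm with a window 74 x 32 mm right through. Origin: centre of the underside (in the open window); x along the 110 mm side, y along the 60 mm side, z up. Take it across the 60 mm width; half a turn makes no difference.
- press_plate: Press plate: steel plate 110 x 60 x 10 mm with an upright grip rib on its middle, 64 mm long (along x), 16 mm thick (along y), its top 46 mm above the plate's underside; a 26 mm wide foot of the rib reaches 13 mm above the underside. Origin: centre of the underside; x along the 110 mm side, z up. Half a turn makes no difference.
- food_cup: Bystander, on the right by the nest (a second such cup, far left, is fixed): round food cup filled with brown paste, 104 mm across, 43 mm high; origin: centre of the underside.
- small_carton: Bystander: cardboard carton 66 x 48 x 50 mm; origin: centre of the underside.

How it is judged:
By the outcome, as a careful person would: the job done as asked, in the order asked, and still so for the second after the job is handed in, with the robot touching nothing.
It also fails if it takes over 72 s, if anything falls off the work surface, if the arm or the gripper's body presses on something with over 40 N, if the wrist force passes 120 N, or if a joint passes its speed limit or range.

## Working session

There is one attempt and no reset: what is moved stays moved. The work goes in short steps, Python scripts to look and compute and a tool call to move; the robot and the scene stay as the last step left them, time stands still between calls to the robot, and variables do not carry over. Pictures are saved under pics/ and viewed, at most 10 in all, crops included, and the job is handed in when it is done.

Besides the shell and the picture viewer there is one more tool, called after "Call:" in YAML: its name, and indented under it one key for each argument. step_arm: Moves the arm, as the interface text tells. Its arguments: {"type":"object","properties":{"plan":{"type":"array","items":{"type":"array"}}},"required":["plan"]}

```bash
mkdir -p pics; ls; cat > h.py <<'E'
from cell import *
import numpy as np, cv2
def save(cam,fn,scale=1.25):
    im=camera(cam); cv2.imwrite('pics/'+fn,cv2.resize(im[:,:,::-1],None,fx=scale,fy=scale)); return im
E
python3 - <<'E'
from h import *
np.set_printoptions(precision=4,suppress=True)
for c in ('top','scene'):
    save(c,c+'0.png')
    m=camera_model(c); print(c,m)
    for q in ('nest','carrier','spacer','press_plate','food_cup','small_carton'):
        for r in find_in(c,q)[:2]: print(q,np.round(r['position'],4),round(r['p'],2))
s=read_state(); print(s)
E
```

```text
pics
top {'fx': 410.10347153436373, 'fy': 410.10347153436373, 'cx': 319.17564927917607, 'cy': 201.15481163072405, 'k1': -0.013352542132408874, 'R': array([[ 0.0545, -0.9985,  0.0068],
       [-0.9712, -0.0546, -0.2318],
       [ 0.2319,  0.006 , -0.9727]]), 't': array([-0.0417,  0.5621,  0.846 ])}
nest [ 0.4521 -0.0603  0.0112] 0.83
carrier [0.5679 0.251  0.0226] 0.85
spacer [0.5797 0.0549 0.0163] 0.73
press_plate [0.4165 0.151  0.0085] 0.89
food_cup [ 0.4973 -0.2459  0.037 ] 0.69
scene {'fx': 434.3953139766298, 'fy': 434.3953139766298, 'cx': 314.9720798421665, 'cy': 200.9657570144116, 'k1': -0.08311544086833635, 'R': array([[-0.9926, -0.1213, -0.0044],
       [-0.1059,  0.8832, -0.4568],
       [ 0.0593, -0.4529, -0.8896]]), 't': array([0.5356, 0.0771, 1.082 ])}
nest [ 0.4526 -0.0635  0.0092] 0.8
carrier [0.5675 0.251  0.0206] 0.89
carrier [ 0.5051 -0.2396  0.0347] 0.24
spacer [0.5827 0.0593 0.0196] 0.94
press_plate [0.4229 0.1631 0.0107] 0.58
food_cup [ 0.5036 -0.2353  0.0358] 0.88
small_carton [0.6705 0.1322 0.0539] 0.84
{'clock': 0.7, 'joints': array([-1.3273,  0.3806,  1.2974, -0.    ,  1.4636, -0.2153]), 'joint_vel': array([-0.0004, -0.0003, -0.0009, -0.0003,  0.0009, -0.0002]), 'joint_efforts': array([ -0.0015, -44.8247, -23.1434,  -0.0003,   0.0005,  -0.    ]), 'eef_pos': array([ 0.2436, -0.4931,  0.2313]), 'eef_rot': array([[ 0.8966,  0.4429,  0.    ],
       [ 0.4429, -0.8966, -0.    ],
       [-0.    ,  0.    , -1.    ]]), 'force': array([-1.0888, -0.11  , -0.6011]), 'moment': array([-0.0493, -0.0177, -0.0113]), 'grasp_force': 0.0, 'grip_width': 0.08533748925521313}
```

View pics/top0.png

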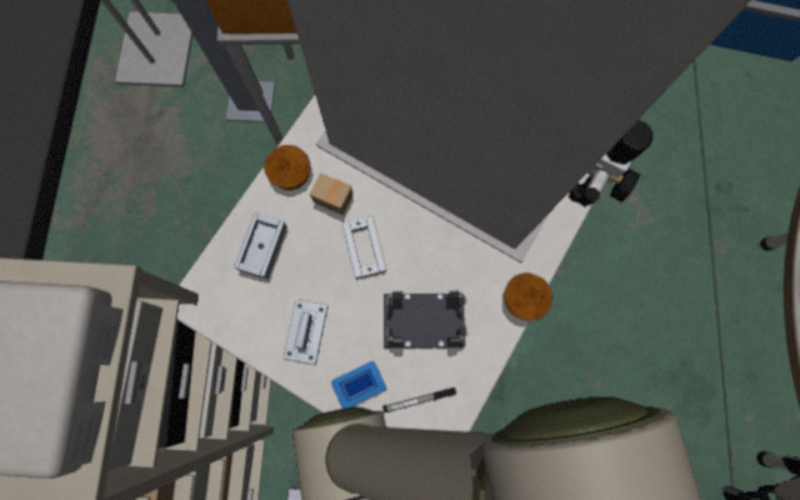

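View pics/scene0.png

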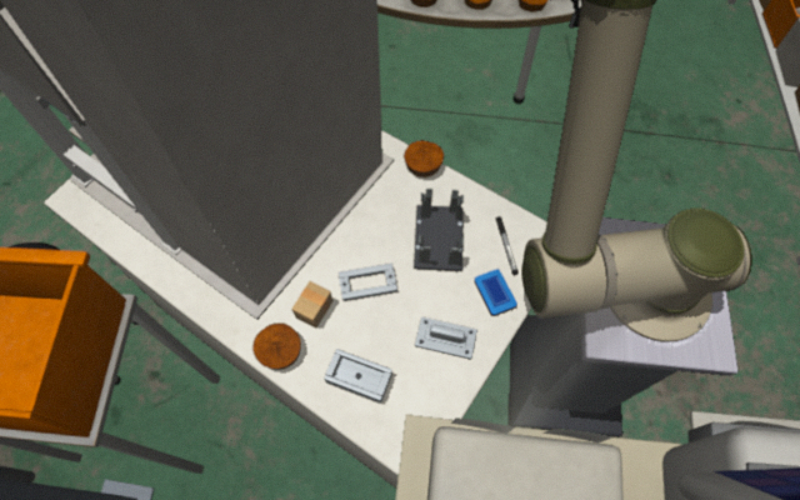

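The top view shows all three parts lying upright: carrier at (261,245), hollow up; spacer at (365,247); press plate at (305,330), rib up. The nest is at (425,320), the cup at (528,297), the carton at (331,194), and the machine's base edge runs (320,145)–(520,260). The scene view agrees. Next I fit exact poses to the masks.

```bash
cat >> h.py <<'E'
from scipy.optimize import minimize
def proj(cam,X):
    m=camera_model(cam); c=np.asarray(X)@np.array(m['R']).T+m['t']
    s=c[:,:2]/c[:,2:]; s=s*(1+m['k1']*(s**2).sum(1,keepdims=True))
    return s*[m['fx'],m['fy']]+[m['cx'],m['cy']]
def unproj(cam,p,z):
    m=camera_model(cam); p=np.array(p,float)
    s=(p-[m['cx'],m['cy']])/[m['fx'],m['fy']]; u=s.copy()
    for _ in range(8): u=s/(1+m['k1']*(u@u))
    R=np.array(m['R']); d=R.T@np.r_[u,1]; o=-R.T@m['t']; return o+d*(z-o[2])/d[2]
def box(x0,x1,y0,y1,z0,z1): return np.array([[x,y,z] for x in(x0,x1) for y in(y0,y1) for z in(z0,z1)])
M={'carrier':[box(-.055,.055,-.03,.03,0,.036)],'spacer':[box(-.055,.055,-.03,.03,0,.016)],
'press_plate':[box(-.055,.055,-.03,.03,0,.01),box(-.032,.032,-.008,.008,0,.046)],
'nest':[box(-.075,.075,-.05,.05,0,.012)]+[np.vstack([b for b in (box(*sorted((sx*a,sx*b)),*sorted((sy*c,sy*d)),.012,.07),)]) for sx in(1,-1) for sy in(1,-1) for a,b,c,d in((.04,.062,.033,.037),(.058,.062,.017,.037))]}
S=8
def sil(cam,boxes,pose,z,off):
    x,y,t=pose; R=np.array([[np.cos(t),-np.sin(t),0],[np.sin(t),np.cos(t),0],[0,0,1]])
    im=np.zeros((200*S,200*S),np.uint8)
    for b in boxes:
        p=(proj(cam,b@R.T+[x,y,z])-off+.5)*S
        cv2.fillConvexPoly(im,cv2.convexHull(np.round(p*16).astype(np.int32)),255,shift=4)
    return cv2.resize(im,(200,200),interpolation=cv2.INTER_AREA)/255.
def fit(name,cams,p0,z=0,masks=None):
    obs=[]
    for c in cams:
        r=regions_of(c,name)
        if not r: continue
        k=min(r,key=lambda q:np.linalg.norm(np.argwhere(q['pixels']).mean(0)[::-1]-proj(c,[[p0[0],p0[1],z]])[0]))['pixels'].astype(np.uint8)
        cs,_=cv2.findContours(k,cv2.RETR_EXTERNAL,cv2.CHAIN_APPROX_NONE)
        f=np.zeros_like(k); cv2.drawContours(f,cs,-1,1,-1)
        u=np.argwhere(f).mean(0)[::-1]; off=np.clip(np.round(u-100),0,[440,200]).astype(int)
        obs.append((c,f[off[1]:off[1]+200,off[0]:off[0]+200].astype(float),off))
    def cost(p): return sum(np.abs(sil(c,M[name],p,z,o)-f).sum() for c,f,o in obs)
    best=None
    for t in ([p0[2]] if p0[2] is not None else np.arange(0,np.pi,np.pi/8)):
        s=np.array([[0,0,0],[.01,0,0],[0,.01,0],[0,0,.2]])+[p0[0],p0[1],t]
        r=minimize(cost,s[0],method='Nelder-Mead',options=dict(initial_simplex=s,xatol=1e-4,fatol=.1))
        if best is None or r.fun<best.fun: best=r
    return best.x,best.fun,sum(f.sum() for _,f,_ in obs)
E
python3 - <<'E'
from h import *
P={'nest':(.452,-.06,1.5),'carrier':(.567,.25,None),'spacer':(.58,.055,None),'press_plate':(.417,.155,None)}
camera('top');camera('scene')
for n,p in P.items():
    for cs in (['top'],['scene'],['top','scene']):
        x,f,a=fit(n,cs,p); print(n,cs,np.round(x[:2]*1000,1),np.round(np.degrees(x[2]),1),round(f),a)
for p in((320,145),(520,260)): print('edge',unproj('top',np.array(p)/1.25,0))
for n,p in (('carton',(331,205)),('cup',(528,297))): print(n,unproj('top',np.array(p)/1.25,.0))
E
```

```text
nest ['top'] [450.5 -63.2] 93.3 120 2996.0
nest ['scene'] [454.6 -66. ] 93.6 229 2273.0
nest ['top', 'scene'] [452.2 -63.5] 93.9 438 5269.0
carrier ['top'] [570.9 248.9] 166.6 55 1427.0
carrier ['scene'] [574.9 248.8] 167.2 94 1508.0
carrier ['top', 'scene'] [572.2 249.1] 166.7 195 2935.0
spacer ['top'] [583.   56.9] 197.7 63 1142.0
spacer ['scene'] [587.1  54.5] 197.6 82 1016.0
spacer ['top', 'scene'] [584.9  56.3] 197.1 196 2158.0
press_plate ['top'] [418.1 152.7] -6.6 58 1288.0
press_plate ['scene'] [422.4 151.3] -6.7 47 1159.0Traceback (most recent call last):
  File "<stdin>", line 6, in <module>
  File "h.py", line 41, in fit
    r=minimize(cost,s[0],method='Nelder-Mead',options=dict(initial_simplex=s,xatol=1e-4,fatol=.1))
    res = _minimize_neldermead(fun, x0, args, callback, bounds=bounds,
                               **options)
    fxcc = func(xcc)
    fx = function(np.copy(x), *(wrapper_args + args))
  File "h.py", line 37, in cost
    def cost(p): return sum(np.abs(sil(c,M[name],p,z,o)-f).sum() for c,f,o in obs)
                        ~~~^^^^^^^^^^^^^^^^^^^^^^^^^^^^^^^^^^^^^^^^^^^^^^^^^^^^^^^
  File "h.py", line 37, in <genexpr>
    def cost(p): return sum(np.abs(sil(c,M[name],p,z,o)-f).sum() for c,f,o in obs)
                                   ~~~^^^^^^^^^^^^^^^^^
  File "h.py", line 24, in sil
    p=(proj(cam,b@R.T+[x,y,z])-off+.5)*S
       ~~~~^^^^^^^^^^^^^^^^^^^
  File "h.py", line 7, in proj
    m=camera_model(cam); c=np.asarray(X)@np.array(m['R']).T+m['t']
ValueError: time passes only in moves, steps and waits
```

```bash
python3 - <<'E'
s=open('h.py').read().replace("def proj(","_cm={c:camera_model(c) for c in('top','scene')}\ndef proj(").replace("m=camera_model(cam); c=","m=_cm[cam]; c=").replace("m=camera_model(cam); p=","m=_cm[cam]; p=")
s+='''
from scipy.spatial.transform import Rotation as Ro
def go(x,y,z,tooly_deg):
    """shift (mm) and turn in tool axes to TCP x,y,z (mm), tool down, tool y at angle"""
    st=read_state(); R=np.array(st['eef_rot']); a=np.radians(tooly_deg)
    yv=np.array([np.cos(a),np.sin(a),0]); zv=np.array([0,0,-1.]); T=np.c_[np.cross(yv,zv),yv,zv]
    print('from',np.round(np.array(st['eef_pos'])*1000,1),'shift',np.round(R.T@(np.array([x,y,z])-np.array(st['eef_pos'])*1000),1),'turn',np.round(Ro.from_matrix(R.T@T).as_rotvec(),3))
'''
open('h.py','w').write(s)
E
python3 - <<'E'
from h import *
for p in((320,145),(520,260)): print('edge',unproj('top',np.array(p)/1.25,0))
go(573,249,231,76.8)
E
```

```text
edge [0.79020504 0.16039988 0.        ]
edge [ 0.57552747 -0.24182697  0.        ]
from [ 243.6 -493.1  231.3] shift [ 6.240e+02 -5.195e+02  4.000e-01] turn [ 0.    -0.    -2.452]
```

Call:
step_arm:
  plan:
    - [[624, -519.5, 0.4], [0, 0, -2.452], 0]
    - [[624, -519.5, 0.4], [0, 0, -2.452], 0]
    - [[624, -519.5, 0.4], [0, 0, -2.452], 0]
    - [[624, -519.5, 0.4], [0, 0, -2.452], 0]
    - [[624, -519.5, 0.4], [0, 0, -2.452], 0]
    - [[624, -519.5, 0.4], [0, 0, -2.452], 0]
    - [[624, -519.5, 0.4], [0, 0, -2.452], 0]
    - [[624, -519.5, 0.4], [0, 0, -2.452], 0]
    - [[624, -519.5, 0.4], [0, 0, -2.452], 0]
    - [[624, -519.5, 0.4], [0, 0, -2.452], 0]
    - [[624, -519.5, 0.4], [0, 0, -2.452], 0]
    - [[624, -519.5, 0.4], [0, 0, -2.452], 0]
    - [[624, -519.5, 0.4], [0, 0, -2.452], 0]
    - [[624, -519.5, 0.4], [0, 0, -2.452], 0]
    - [[624, -519.5, 0.4], [0, 0, -2.452], 0]
    - [[624, -519.5, 0.4], [0, 0, -2.452], 0]
    - [[624, -519.5, 0.4], [0, 0, -2.452], 0]
    - [[624, -519.5, 0.4], [0, 0, -2.452], 0]

```text
clock: 3.85
eef_pos: [0.573, 0.2484, 0.2312]
eef_rot: [[-0.973, 0.23, 0.0], [0.23, 0.973, 0.0], [-0.0, 0.0, -1.0]]
force: [-0.2, 1.1, 0.3]
grip_width: 0.0849
grasp_force: 0.0
```

Call:
step_arm:
  plan:
    - [[0, 0, 60], [0, 0, 0], 0]
    - [[0, 0, 120], [0, 0, 0], 0]
    - [[0, 0, 160], [0, 0, 0], 0]
    - [[0, 0, 190], [0, 0, 0], 0]
    - [[0, 0, 210], [0, 0, 0], 0]
    - [[0, 0, 220], [0, 0, 0], 0]
    - [[0, 0, 226], [0, 0, 0], 0]
    - [[0, 0, 226], [0, 0, 0], 0]
    - [[0, 0, 226], [0, 0, 0], 0.2]
    - [[0, 0, 226], [0, 0, 0], 0.4]
    - [[0, 0, 226], [0, 0, 0], 1]
    - [[0, 0, 226], [0, 0, 0], 1]
    - [[0, 0, 226], [0, 0, 0], 1]
    - [[0, 0, 226], [0, 0, 0], 1]

```text
clock: 5.6
eef_pos: [0.5735, 0.2492, 0.006]
eef_rot: [[-0.973, 0.229, 0.002], [0.229, 0.973, 0.0], [-0.002, 0.001, -1.0]]
force: [-0.6, 0.2, 6.4]
grip_width: 0.0591
grasp_force: 67.1
```

Call:
step_arm:
  plan:
    - [[0, 0, -15], [0, 0, 0], 1]
    - [[0, 0, -50], [0, 0, 0], 1]
    - [[0, 0, -100], [0, 0, 0], 1]
    - [[5, -35, -144], [0, 0, 0.15], 1]
    - [[11, -80, -144], [0, 0, 0.3], 1]
    - [[18, -130, -144], [0, 0, 0.48], 1]
    - [[25, -180, -144], [0, 0, 0.66], 1]
    - [[32, -230, -144], [0, 0, 0.84], 1]
    - [[38, -280, -144], [0, 0, 1.02], 1]
    - [[43, -315, -144], [0, 0, 1.18], 1]
    - [[45.6, -333, -144], [0, 0, 1.279], 1]
    - [[45.6, -333, -144], [0, 0, 1.279], 1]
    - [[45.6, -333, -144], [0, 0, 1.279], 1]
    - [[45.6, -333, -144], [0, 0, 1.279], 1]

```text
clock: 7.35
eef_pos: [0.4525, -0.064, 0.149]
eef_rot: [[-0.063, 0.998, -0.0], [0.998, 0.063, 0.0], [0.0, -0.0, -1.0]]
force: [-0.5, 0.4, -5.2]
grip_width: 0.0587
grasp_force: 67.0
```

```bash
python3 - <<'E'
from h import *
for c in('top','scene'):
    im=camera(c); u=proj(c,[[.4525,-.0646,.08]])[0].astype(int); x,y=max(u[0]-65,0),max(u[1]-65,0)
    cv2.imwrite(f'pics/{c}1.png',cv2.resize(im[y:y+130,x:x+130,::-1],None,fx=4,fy=4,interpolation=cv2.INTER_CUBIC)); print(c,x,y)
for c in('top','scene'):
    x,f,a=fit('carrier',[c],(.4525,-.0646,1.63),z=.15); print(c,x,f,a)
go(452.5,-64.6,105,3.5)
print(read_state()['force'],read_state()['grip_width'])
E
```

```text
top 276 186
scene 288 109
top [ 0.47597069 -0.03661597  3.19898754] 1665.0862745098038 224.0
scene [ 0.45494951 -0.06009349  1.60577775] 418.843137254902 936.0
from [452.5 -64.3 148.9] shift [-0.3  0.  43.9] turn [-0.    -0.     0.001]
[-0.67978652  0.21518552 -5.95008844] 0.05885684611123284
```

```bash
python3 -c "
import cv2,numpy as np
cv2.imwrite('pics/both1.png',cv2.resize(np.hstack([cv2.imread('pics/top1.png'),cv2.imread('pics/scene1.png')]),(800,400)))"
```

```text
(no output)
```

View pics/both1.png

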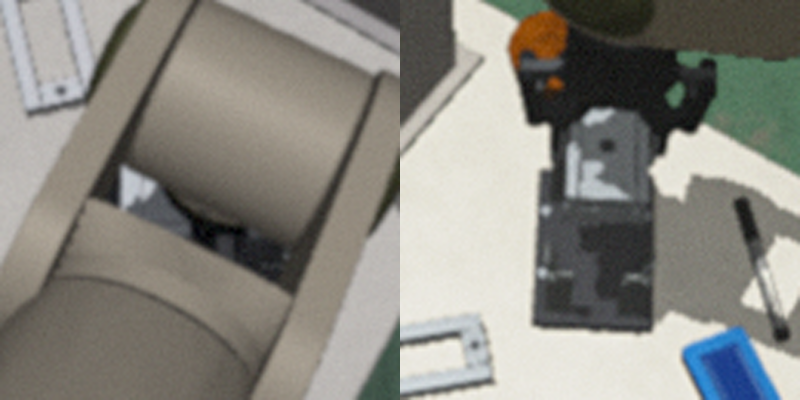

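Left (top view): the wrist hides the carrier. Right (scene view): the carrier is held level at about (607,155), in line with the nest below it. I'll lower in stages and watch the force.

Call:
step_arm:
  plan:
    - [[0, 0, 30], [0, 0, 0], 1]
    - [[0, 0, 45], [0, 0, 0], 1]
    - [[0, 0, 55], [0, 0, 0], 1]
    - [[0, 0, 61], [0, 0, 0], 1]
    - [[0, 0, 67], [0, 0, 0], 1]
    - [[0, 0, 73], [0, 0, 0], 1]
    - [[0, 0, 79], [0, 0, 0], 1]
    - [[0, 0, 85], [0, 0, 0], 1]
    - [[0, 0, 85], [0, 0, 0], 1]

```text
clock: 8.68
eef_pos: [0.4522, -0.0647, 0.0635]
eef_rot: [[-0.061, 0.998, -0.001], [0.998, 0.061, 0.0], [0.0, -0.001, -1.0]]
force: [0.2, 0.3, -5.7]
grip_width: 0.059
grasp_force: 66.8
```

No contact so far. Continuing down, to a TCP height of about 18 mm.

Call:
step_arm:
  plan:
    - [[0, 0, 12], [0, 0, 0], 1]
    - [[0, 0, 24], [0, 0, 0], 1]
    - [[0, 0, 32], [0, 0, 0], 1]
    - [[0, 0, 37], [0, 0, 0], 1]
    - [[0, 0, 40], [0, 0, 0], 1]
    - [[0, 0, 42.5], [0, 0, 0], 1]
    - [[0, 0, 44], [0, 0, 0], 1]
    - [[0, 0, 44], [0, 0, 0], 1]

```text
clock: 9.68
eef_pos: [0.4524, -0.0647, 0.02]
eef_rot: [[-0.061, 0.998, 0.0], [0.998, 0.061, -0.0], [-0.0, 0.0, -1.0]]
force: [0.2, 0.9, -4.8]
grip_width: 0.059
grasp_force: 67.1
```

Call:
step_arm:
  plan:
    - [[0, 0, 1], [0, 0, 0], 1]
    - [[0, 0, 2], [0, 0, 0], 1]
    - [[0, 0, 2.5], [0, 0, 0], 1]
    - [[0, 0, 2.5], [0, 0, 0], 1]

```text
clock: 10.18
eef_pos: [0.4525, -0.0647, 0.018]
eef_rot: [[-0.061, 0.998, 0.001], [0.998, 0.061, -0.0], [-0.0, 0.001, -1.0]]
force: [-2.2, 0.7, 5.0]
grip_width: 0.059
grasp_force: 68.2
```

Seated. Now I release and rise straight up.

Call:
step_arm:
  plan:
    - [[0, 0, 0], [0, 0, 0], 0.2]
    - [[0, 0, 0], [0, 0, 0], 0.1]
    - [[0, 0, 0], [0, 0, 0], 0]
    - [[0, 0, 0], [0, 0, 0], 0]
    - [[0, 0, 0], [0, 0, 0], 0]
    - [[0, 0, -20], [0, 0, 0], 0]
    - [[0, 0, -60], [0, 0, 0], 0]
    - [[0, 0, -120], [0, 0, 0], 0]
    - [[0, 0, -150], [0, 0, 0], 0]
    - [[0, 0, -150], [0, 0, 0], 0]

```text
clock: 11.42
eef_pos: [0.4532, -0.065, 0.1693]
eef_rot: [[-0.061, 0.998, 0.004], [0.998, 0.061, -0.002], [-0.002, 0.004, -1.0]]
force: [-0.4, 0.2, -1.1]
grip_width: 0.0851
grasp_force: 0.0
```

```bash
python3 - <<'E'
from h import *
go(585,55.7,168,-72.5)
E
```

```text
from [453.2 -65.  169.3] shift [112.4 139.    1.6] turn [ 5.000e-03 -1.000e-03  1.327e+00]
```

Call:
step_arm:
  plan:
    - [[45, 56, 0], [0, 0, 0.3], 0]
    - [[80, 100, 0], [0, 0, 0.6], 0]
    - [[112.1, 139.6, 0], [0, 0, 0.9], 0]
    - [[112.1, 139.6, 0], [0, 0, 1.1], 0]
    - [[112.1, 139.6, 0], [0, 0, 1.327], 0]
    - [[112.1, 139.6, 0], [0, 0, 1.327], 0]
    - [[112.1, 139.6, 0], [0, 0, 1.327], 0]
    - [[112.1, 139.6, 0], [0, 0, 1.327], 0]
    - [[112.1, 139.6, 0], [0, 0, 1.327], 0]

```text
clock: 12.55
eef_pos: [0.5845, 0.0557, 0.1659]
eef_rot: [[0.954, 0.301, -0.002], [0.301, -0.954, 0.0], [-0.002, -0.001, -1.0]]
force: [-0.8, 0.4, -0.5]
grip_width: 0.0858
grasp_force: 0.0
```

```bash
python3 - <<'E'
from h import *
L=[]
for c in('top','scene'):
    im=camera(c); u=proj(c,[[.4525,-.0646,.04]])[0].astype(int); x,y=max(u[0]-50,0),max(u[1]-50,0)
    L.append(cv2.resize(im[y:y+100,x:x+100,::-1],(400,400),interpolation=cv2.INTER_CUBIC))
    r=fit('carrier',[c],(.4525,-.0646,1.63),z=.012); print(c,r)
cv2.imwrite('pics/both2.png',np.hstack(L))
go(585,55.7,-2,-72.5)
E
```

```text
top (array([ 0.45142662, -0.06343997,  1.63897347]), np.float64(86.62352941176471), np.float64(1341.0))
scene (array([ 0.45551453, -0.06773453,  1.57392492]), np.float64(229.98823529411766), np.float64(863.0))
from [584.8  55.7 166.9] shift [4.000e-01 1.000e-01 1.689e+02] turn [-0.     0.001  0.   ]
```

View pics/both2.png

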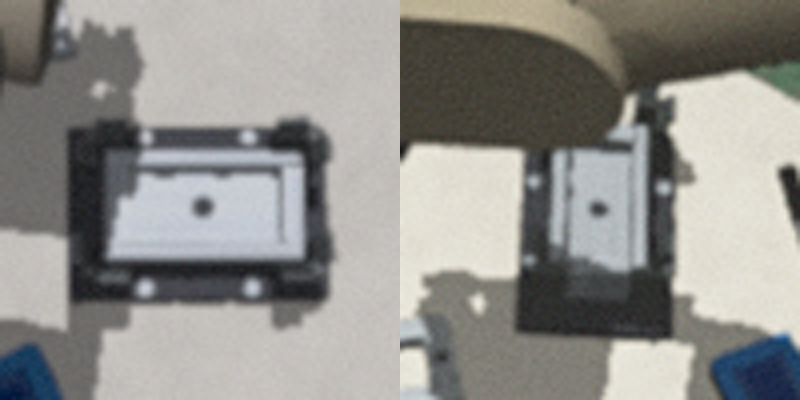

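The carrier sits flat and square between the guides: top view about (205,205), scene view about (600,210). Now the spacer.

Call:
step_arm:
  plan:
    - [[0, 0, 60], [0, 0, 0], 0]
    - [[0, 0, 110], [0, 0, 0], 0]
    - [[0, 0, 140], [0, 0, 0], 0]
    - [[0, 0, 158], [0, 0, 0], 0]
    - [[0, 0, 165], [0, 0, 0], 0]
    - [[0, 0, 168], [0, 0, 0], 0]
    - [[0, 0, 168], [0, 0, 0], 0]
    - [[0, 0, 168], [0, 0, 0], 0.2]
    - [[0, 0, 168], [0, 0, 0], 0.4]
    - [[0, 0, 168], [0, 0, 0], 1]
    - [[0, 0, 168], [0, 0, 0], 1]
    - [[0, 0, 168], [0, 0, 0], 1]
    - [[0, 0, 168], [0, 0, 0], 1]

```text
clock: 14.38
eef_pos: [0.5853, 0.0557, 0.0004]
eef_rot: [[0.954, 0.3, 0.001], [0.3, -0.954, -0.0], [0.001, 0.0, -1.0]]
force: [-0.9, 0.3, 6.1]
grip_width: 0.0582
grasp_force: 65.1
```

Call:
step_arm:
  plan:
    - [[0, 0, -15], [0, 0, 0], 1]
    - [[0, 0, -50], [0, 0, 0], 1]
    - [[0, 0, -100], [0, 0, 0], 1]
    - [[-15, 7, -145], [0, 0, -0.12], 1]
    - [[-40, 18, -150], [0, 0, -0.3], 1]
    - [[-70, 32, -150], [0, 0, -0.48], 1]
    - [[-100, 46, -150], [0, 0, -0.66], 1]
    - [[-125, 57, -150], [0, 0, -0.84], 1]
    - [[-145, 67, -150], [0, 0, -1.02], 1]
    - [[-158, 73, -150], [0, 0, -1.2], 1]
    - [[-163, 74.9, -150], [0, 0, -1.327], 1]
    - [[-163, 74.9, -150], [0, 0, -1.327], 1]
    - [[-163, 74.9, -150], [0, 0, -1.327], 1]

```text
clock: 16.0
eef_pos: [0.4521, -0.0645, 0.1498]
eef_rot: [[-0.059, 0.998, 0.001], [0.998, 0.059, -0.0], [-0.0, 0.001, -1.0]]
force: [0.0, -1.0, -1.5]
grip_width: 0.0582
grasp_force: 64.9
```

Call:
step_arm:
  plan:
    - [[0, 0, 30], [0, 0, 0], 1]
    - [[0, 0, 50], [0, 0, 0], 1]
    - [[0, 0, 60], [0, 0, 0], 1]
    - [[0, 0, 67], [0, 0, 0], 1]
    - [[0, 0, 74], [0, 0, 0], 1]
    - [[0, 0, 81], [0, 0, 0], 1]
    - [[0, 0, 87], [0, 0, 0], 1]
    - [[0, 0, 92], [0, 0, 0], 1]
    - [[0, 0, 96], [0, 0, 0], 1]
    - [[0, 0, 98], [0, 0, 0], 1]
    - [[0, 0, 98], [0, 0, 0], 1]

```text
clock: 17.38
eef_pos: [0.4523, -0.0638, 0.0525]
eef_rot: [[-0.061, 0.998, 0.002], [0.998, 0.061, 0.001], [0.001, 0.002, -1.0]]
force: [-1.5, 7.1, 13.8]
grip_width: 0.0582
grasp_force: 69.3
```

Contact a little early, with a sideways push towards +y, so the −y guide is touching. I'll ease up a little and check the view.

Call:
step_arm:
  plan:
    - [[0, 0, -4], [0, 0, 0], 1]
    - [[0, 0, -10], [0, 0, 0], 1]
    - [[0, 0, -10], [0, 0, 0], 1]

```text
clock: 17.75
eef_pos: [0.4514, -0.0637, 0.0614]
eef_rot: [[-0.061, 0.998, -0.001], [0.998, 0.061, 0.002], [0.002, -0.001, -1.0]]
force: [-0.3, 6.1, -0.5]
grip_width: 0.0583
grasp_force: 67.7
```

```bash
python3 - <<'E'
from h import *
L=[]
for c in('top','scene'):
    im=camera(c); u=proj(c,[[.4525,-.0646,.06]])[0].astype(int); x,y=max(u[0]-50,0),max(u[1]-50,0)
    L.append(cv2.resize(im[y:y+100,x:x+100,::-1],(400,400),interpolation=cv2.INTER_CUBIC))
cv2.imwrite('pics/both3.png',np.hstack(L))
print(read_state()['force'],read_state()['eef_pos'],read_state()['moment'])
E
```

```text
[-0.18380601  5.84937297  0.1417967 ] [ 0.45141504 -0.06363993  0.06132218] [0.92303637 0.08878083 0.00397911]
```

View pics/both3.png

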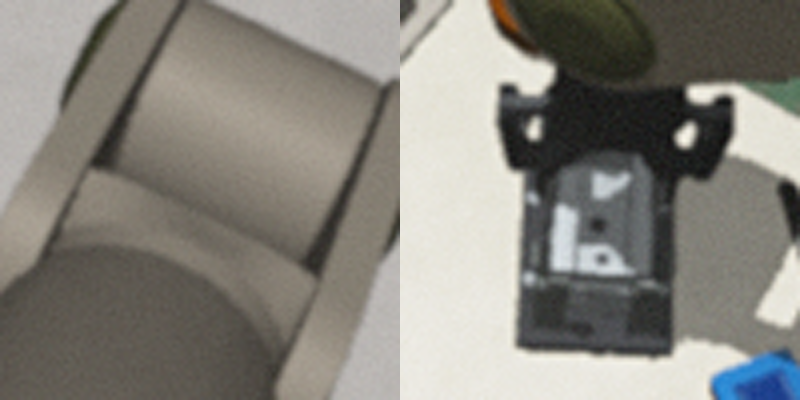

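The scene view (right) shows the spacer between the guides at about (600,250), pressing on the −y end guides. I'll shift about 2 mm along tool x (+y), then go down.

Call:
step_arm:
  plan:
    - [[1, 0, 0], [0, 0, 0], 1]
    - [[2, 0, 0], [0, 0, 0], 1]
    - [[2, 0, 4], [0, 0, 0], 1]
    - [[2, 0, 7], [0, 0, 0], 1]
    - [[2, 0, 9], [0, 0, 0], 1]
    - [[2, 0, 9], [0, 0, 0], 1]

```text
clock: 18.6
eef_pos: [0.4519, -0.0631, 0.0528]
eef_rot: [[-0.061, 0.998, 0.0], [0.998, 0.061, -0.001], [-0.001, 0.0, -1.0]]
force: [-2.4, -2.3, 8.1]
grip_width: 0.0584
grasp_force: 68.8
```

Call:
step_arm:
  plan:
    - [[-0.5, 0, 1], [0, 0, 0], 1]
    - [[-0.5, 0, 2], [0, 0, 0], 1]
    - [[-0.5, 0, 2], [0, 0, 0], 1]

```text
clock: 18.98
eef_pos: [0.4521, -0.0638, 0.0511]
eef_rot: [[-0.061, 0.998, 0.001], [0.998, 0.061, -0.001], [-0.001, 0.001, -1.0]]
force: [-2.2, -3.1, 9.7]
grip_width: 0.0581
grasp_force: 69.2
```

```bash
python3 - <<'E'
from h import *
im=camera('scene'); s=read_state(); print(s['force'],s['eef_pos'],s['moment'])
u=proj('scene',[[.4525,-.0646,.06]])[0].astype(int);x,y=u[0]-30,u[1]-30
cv2.imwrite('pics/s4.png',cv2.resize(im[y:y+65,x:x+60,::-1],None,fx=9,fy=9,interpolation=cv2.INTER_CUBIC))
for z in (.048,.052):print(z,fit('spacer',['scene'],(.4525,-.0646,1.63),z=z))
E
```

```text
[-3.40471482 -2.78567401  8.71403539] [ 0.45212299 -0.06372745  0.0511016 ] [0.06401338 0.54220074 0.16042187]
0.048 (array([ 0.4525, -0.0646,  1.63  ]), np.float64(0.0), 0)
0.052 (array([ 0.4525, -0.0646,  1.63  ]), np.float64(0.0), 0)
```

View pics/s4.png

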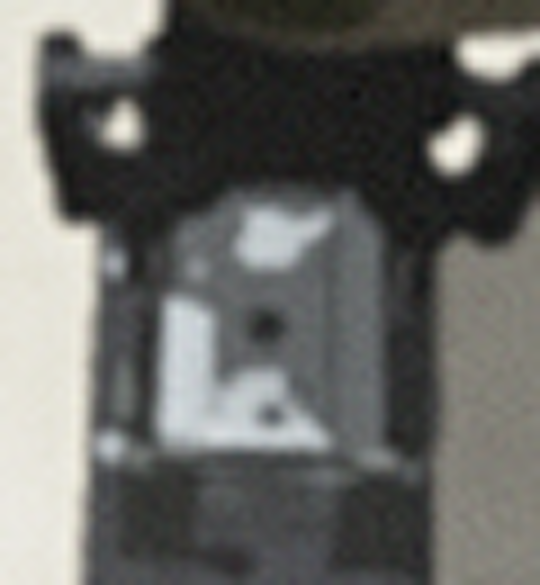

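The scene view shows the spacer roughly square, its near end at about (265,440). The force stays at about 9 N as it yields, so it is levelling in the grip. I'll press a little further.

Call:
step_arm:
  plan:
    - [[-0.5, 0, 1], [0, 0, 0], 1]
    - [[-0.5, 0, 2], [0, 0, 0], 1]
    - [[-0.5, 0, 2.5], [0, 0, 0], 1]
    - [[-0.5, 0, 2.5], [0, 0, 0], 1]

```text
clock: 19.62
eef_pos: [0.4524, -0.0645, 0.0487]
eef_rot: [[-0.061, 0.998, 0.002], [0.998, 0.061, -0.002], [-0.002, 0.002, -1.0]]
force: [-2.8, -4.4, 10.4]
grip_width: 0.0582
grasp_force: 69.6
```

Call:
step_arm:
  plan:
    - [[0, 0, 0.5], [0, 0, 0], 1]
    - [[0, 0, 1], [0, 0, 0], 1]
    - [[0, 0, 1], [0, 0, 0], 1]

```text
clock: 20.0
eef_pos: [0.4525, -0.0646, 0.0478]
eef_rot: [[-0.061, 0.998, 0.002], [0.998, 0.061, -0.002], [-0.002, 0.002, -1.0]]
force: [-2.6, -4.9, 10.5]
grip_width: 0.0583
grasp_force: 69.8
```

```bash
python3 - <<'E'
from h import *
s=read_state(); print(s['force'],s['eef_pos'],s['moment'])
E
```

```text
[-2.63403074 -4.91958773 10.54313788] [ 0.45254773 -0.06458151  0.04777769] [-0.23805136  0.40157166  0.12672082]
```

Call:
step_arm:
  plan:
    - [[-1, 0, 0.5], [0, 0, 0], 1]
    - [[-1, 0, 1.5], [0, 0, 0], 1]
    - [[-1, 0, 1.5], [0, 0, 0], 1]

```text
clock: 20.38
eef_pos: [0.4525, -0.065, 0.0471]
eef_rot: [[-0.061, 0.998, 0.002], [0.998, 0.061, -0.001], [-0.001, 0.002, -1.0]]
force: [-4.7, 0.7, 22.7]
grip_width: 0.0582
grasp_force: 71.3
```

```bash
python3 - <<'E'
from h import *
s=read_state(); print(s['force'],s['eef_pos'],s['moment'])
E
```

```text
[-4.70595677  0.7326723  22.73535683] [ 0.45251575 -0.06498708  0.04706765] [0.63023981 0.92698609 0.00407428]
```

Firm contact at the expected seat height, with the side force gone. Easing off and releasing.

Call:
step_arm:
  plan:
    - [[0, 0, -0.7], [0, 0, 0], 1]
    - [[0, 0, -0.7], [0, 0, 0], 0.25]
    - [[0, 0, -0.7], [0, 0, 0], 0.15]
    - [[0, 0, -0.7], [0, 0, 0], 0]
    - [[0, 0, -0.7], [0, 0, 0], 0]
    - [[0, 0, -0.7], [0, 0, 0], 0]
    - [[0, 0, -20], [0, 0, 0], 0]
    - [[0, 0, -60], [0, 0, 0], 0]
    - [[0, 0, -110], [0, 0, 0], 0]
    - [[0, 0, -130], [0, 0, 0], 0]
    - [[0, 0, -130], [0, 0, 0], 0]

```text
clock: 21.75
eef_pos: [0.4523, -0.0648, 0.1764]
eef_rot: [[-0.061, 0.998, 0.003], [0.998, 0.061, -0.001], [-0.001, 0.003, -1.0]]
force: [-0.4, -0.4, -0.0]
grip_width: 0.0851
grasp_force: 0.0
```

```bash
python3 - <<'E'
from h import *
go(420.2,152,175,83.35)
E
```

```text
from [452.3 -64.8 176.4] shift [218.4 -18.8   1. ] turn [ 1.000e-03  3.000e-03 -1.394e+00]
```

Call:
step_arm:
  plan:
    - [[40, -3, 0], [0, 0, -0.15], 0]
    - [[90, -8, 0], [0, 0, -0.3], 0]
    - [[140, -12, 0], [0, 0, -0.48], 0]
    - [[185, -16, 0], [0, 0, -0.66], 0]
    - [[218.4, -18.8, 0], [0, 0, -0.84], 0]
    - [[218.4, -18.8, 0], [0, 0, -1.02], 0]
    - [[218.4, -18.8, 0], [0, 0, -1.2], 0]
    - [[218.4, -18.8, 0], [0, 0, -1.394], 0]
    - [[218.4, -18.8, 0], [0, 0, -1.394], 0]
    - [[218.4, -18.8, 0], [0, 0, -1.394], 0]

```text
clock: 23.0
eef_pos: [0.4195, 0.1521, 0.1747]
eef_rot: [[-0.993, 0.119, -0.001], [0.119, 0.993, -0.0], [0.001, -0.0, -1.0]]
force: [-0.6, -0.1, -0.6]
grip_width: 0.0853
grasp_force: 0.0
```

```bash
python3 - <<'E'
from h import *
L=[]
for c in('top','scene'):
    im=camera(c); u=proj(c,[[.4525,-.0646,.05]])[0].astype(int); x,y=max(u[0]-50,0),max(u[1]-50,0)
    L.append(cv2.resize(im[y:y+100,x:x+100,::-1],(400,400),interpolation=cv2.INTER_CUBIC))
    for n in('spacer','nest'):print(c,fit(n,[c],(.4525,-.0646,1.63),z=.048*(n!='nest')))
cv2.imwrite('pics/both5.png',np.hstack(L))
go(420.2,152,175,83.35)
E
```

```text
top (array([ 0.4509994 , -0.06601754,  1.62831935]), np.float64(39.02745098039215), np.float64(1417.0))
top (array([ 0.45026397, -0.06318025,  1.62565165]), np.float64(74.46274509803922), np.float64(2918.0))
scene (array([ 0.46325902, -0.05264235,  1.50268667]), np.float64(861.6392156862745), np.float64(153.0))
scene (array([ 0.46918138, -0.06434547,  1.46513201]), np.float64(1610.8941176470587), np.float64(612.0))
from [419.8 152.2 175.4] shift [-0.4 -0.1  0.4] turn [ 0.    -0.    -0.001]
```

View pics/both5.png

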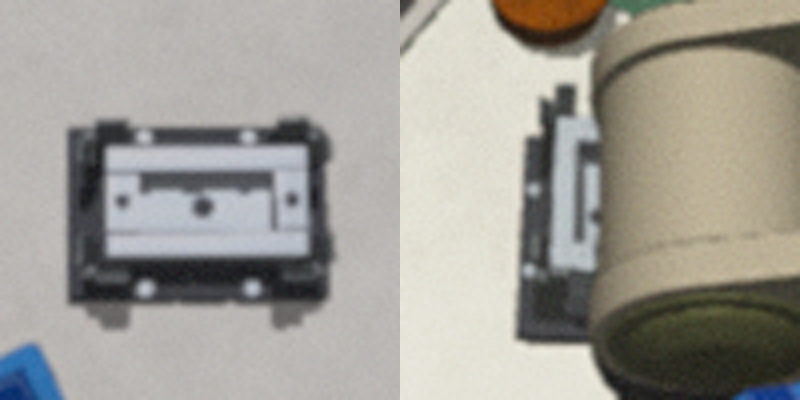

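The top view shows the spacer flat on the carrier, inside all four guides at about (207,200). It lies about 2.5 mm towards −y, within the play. I corrected the camera bias from this. Next I take the press plate by its rib.

Call:
step_arm:
  plan:
    - [[0.9, 0.3, 50], [0, 0, 0], 0]
    - [[0.9, 0.3, 100], [0, 0, 0], 0]
    - [[0.9, 0.3, 130], [0, 0, 0], 0]
    - [[0.9, 0.3, 150], [0, 0, 0], 0]
    - [[0.9, 0.3, 159], [0, 0, 0], 0]
    - [[0.9, 0.3, 159], [0, 0, 0], 0.2]
    - [[0.9, 0.3, 159], [0, 0, 0], 0.4]
    - [[0.9, 0.3, 159], [0, 0, 0], 0.6]
    - [[0.9, 0.3, 159], [0, 0, 0], 0.7]
    - [[0.9, 0.3, 159], [0, 0, 0], 1]
    - [[0.9, 0.3, 159], [0, 0, 0], 1]
    - [[0.9, 0.3, 159], [0, 0, 0], 1]
    - [[0.9, 0.3, 159], [0, 0, 0], 1]

```text
clock: 24.92
eef_pos: [0.4192, 0.1526, 0.0169]
eef_rot: [[-0.993, 0.115, 0.001], [0.115, 0.993, 0.0], [-0.001, 0.0, -1.0]]
force: [-1.2, 0.1, 5.4]
grip_width: 0.0154
grasp_force: 59.2
```

Call:
step_arm:
  plan:
    - [[0, 0, -10], [0, 0, 0], 1]
    - [[0, 0, -40], [0, 0, 0], 1]
    - [[0, 0, -90], [0, 0, 0], 1]
    - [[-5, -18, -130], [0, 0, 0.12], 1]
    - [[-12, -45, -150], [0, 0, 0.3], 1]
    - [[-21, -80, -150], [0, 0, 0.48], 1]
    - [[-32, -118, -150], [0, 0, 0.66], 1]
    - [[-43, -155, -150], [0, 0, 0.84], 1]
    - [[-50, -185, -150], [0, 0, 1.02], 1]
    - [[-55, -203, -150], [0, 0, 1.2], 1]
    - [[-57.5, -210.5, -150], [0, 0, 1.33], 1]
    - [[-57.5, -210.5, -150], [0, 0, 1.394], 1]
    - [[-57.5, -210.5, -150], [0, 0, 1.394], 1]
    - [[-57.5, -210.5, -150], [0, 0, 1.394], 1]

```text
clock: 26.68
eef_pos: [0.4516, -0.063, 0.1665]
eef_rot: [[-0.063, 0.998, -0.0], [0.998, 0.063, 0.0], [0.0, -0.0, -1.0]]
force: [-0.4, -0.2, -2.5]
grip_width: 0.0148
grasp_force: 58.9
```

Call:
step_arm:
  plan:
    - [[0, 0, 30], [0, 0, 0], 1]
    - [[0, 0, 50], [0, 0, 0], 1]
    - [[0, 0, 58], [0, 0, 0], 1]
    - [[0, 0, 64], [0, 0, 0], 1]
    - [[0, 0, 70], [0, 0, 0], 1]
    - [[0, 0, 75], [0, 0, 0], 1]
    - [[0, 0, 79], [0, 0, 0], 1]
    - [[0, 0, 82], [0, 0, 0], 1]
    - [[0, 0, 83], [0, 0, 0], 1]
    - [[0, 0, 83], [0, 0, 0], 1]

```text
clock: 27.92
eef_pos: [0.4518, -0.0632, 0.0834]
eef_rot: [[-0.061, 0.998, 0.0], [0.998, 0.061, 0.0], [-0.0, 0.0, -1.0]]
force: [-0.4, 0.2, -3.2]
grip_width: 0.0148
grasp_force: 58.8
```

Free so far. The last few millimetres.

Call:
step_arm:
  plan:
    - [[0, 0, 1], [0, 0, 0], 1]
    - [[0, 0, 2], [0, 0, 0], 1]
    - [[0, 0, 2.7], [0, 0, 0], 1]
    - [[0, 0, 3.3], [0, 0, 0], 1]
    - [[0, 0, 3.3], [0, 0, 0], 1]

```text
clock: 28.55
eef_pos: [0.4518, -0.0632, 0.0808]
eef_rot: [[-0.061, 0.998, 0.001], [0.998, 0.061, -0.0], [-0.0, 0.001, -1.0]]
force: [-3.3, 0.7, 8.4]
grip_width: 0.0151
grasp_force: 60.5
```

Call:
step_arm:
  plan:
    - [[0, 0, -0.3], [0, 0, 0], 0.7]
    - [[0, 0, -0.3], [0, 0, 0], 0.5]
    - [[0, 0, -0.3], [0, 0, 0], 0.3]
    - [[0, 0, -0.3], [0, 0, 0], 0.1]
    - [[0, 0, -0.3], [0, 0, 0], 0]
    - [[0, 0, -0.3], [0, 0, 0], 0]
    - [[0, 0, -0.3], [0, 0, 0], 0]
    - [[0, 0, -20], [0, 0, 0], 0]
    - [[0, 0, -60], [0, 0, 0], 0]
    - [[0, 0, -110], [0, 0, 0], 0]
    - [[40, 0, -120], [0, 0, 0], 0]
    - [[90, 0, -120], [0, 0, 0], 0]
    - [[140, -30, -120], [0, 0, 0], 0]
    - [[200, -60, -120], [0, 0, 0], 0]
    - [[240, -60, -120], [0, 0, 0], 0]
    - [[240, -60, -120], [0, 0, 0], 0]
    - [[240, -60, -120], [0, 0, 0], 0]

```text
clock: 30.68
eef_pos: [0.3773, 0.1724, 0.2001]
eef_rot: [[-0.061, 0.998, -0.0], [0.998, 0.061, -0.0], [-0.0, -0.0, -1.0]]
force: [0.3, -1.2, -0.5]
grip_width: 0.0858
grasp_force: 0.0
```

```bash
python3 - <<'E'
from h import *
L=[]
for c in('top','scene'):
    im=camera(c); u=proj(c,[[.4525,-.0646,.05]])[0].astype(int); x,y=max(u[0]-50,0),max(u[1]-50,0)
    L.append(cv2.resize(im[y:y+100,x:x+100,::-1],(400,400),interpolation=cv2.INTER_CUBIC))
    for n in('press_plate',):print(c,fit(n,[c],(.4525,-.0646,1.63),z=.064))
cv2.imwrite('pics/both6.png',np.hstack(L))
E
```

```text
top (array([ 0.45053904, -0.06381496,  1.63557715]), np.float64(49.549019607843135), np.float64(1484.0))
scene (array([ 0.45451154, -0.06716901,  1.63773268]), np.float64(87.43137254901961), np.float64(917.0))
```

View pics/both6.png

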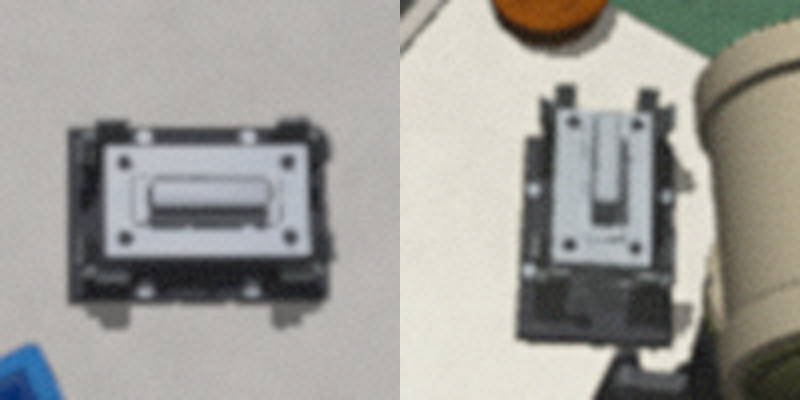

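The press plate sits flat and square between the guides with its rib up: top view about (208,200), scene view about (605,185). The gripper is clear of the stack, so I hand in.

```bash
python3 -c "
from cell import *
print(hand_in())"
```

```text
the job is handed in; nothing more can be done
None
```

The tool is made up and handed in: carrier, spacer frame and press plate (rib up) look seated flat and square in the nest in the last pictures, released one by one; the arm is clear, with about 31 s of the 72 s used, and the cups and carton were never handled.

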